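# Close up the dust extractor's filter panel

### The job

Get the white bench dust extractor ready to be sealed: first set its orange-gripped fan lever to the green idle mark, and leave it there. Then, while the blue filter panel still stands proud, without pushing it down, turn the black quarter-turn fastener on it clockwise (seen from above) until its white slot line is in line with the two red ticks. Then push the panel down until it sits home on its frame all round, the slot still in line, and finish the program while still holding it pressed there, since it springs up when let go; leave the other things on the table where they are.

Things in the scene. Friction and masses are not known exactly. Their poses are not given: they have to be found in the camera images.
- extractor: white bench dust extractor, fixed to the table: box 180 (x) x 260 (y) x 80 mm high; origin at the centre of its underside, x away from its louvred front, y to its left. Turned by up to 20 degrees. On its top (z 80): at the right the fan lever (pivot at x 0, y -80, z 80 mm, pivot line along y), at the left the blue panel (hinge line along y at x 62, z 84 mm; centre line y 50 mm)
- fan_lever (a joint): lever angle, rad: 0 upright, positive leaning to the extractor's +x (away from its front), range -0.8 to 0.8. Green idle mark at -0.35 (leaning to the front); white marks at -0.7, 0, 0.35, 0.7. Starts between 0.2 and 0.65. Stays where left; about 1.5 N at the grip moves it. Thin steel arm between two black half discs (28 mm radius, 32 mm wide together) that carry the marks
- lever_grip (a point): centre of the lever's orange cross grip, 60 mm from the pivot: a cylinder 18 mm in diameter, 24 mm long along the extractor's y
- panel (a joint): blue panel, 125 (x) x 140 (y) x 5 mm, hinged along its far edge. Angle, rad: 0 = home on the frame (top at z 89 mm), firm stop; 0.065 = proud, front edge 8 mm up, where a spring gasket holds it at the start. About 3 N down at the fastener starts to move it, about 8 N brings it home; it springs up when let go
- fastener (a joint): angle of the black wing fastener, rad, counter-clockwise from above: 0 = wing along the extractor's x, in line with the red ticks before and behind it on the dark 50 mm disc round it. Range -0.5 to 1.6, no click or stop at 0. Starts between 0.7 and 1.4 (turn it clockwise). Stays where left, friction 0.06 N m
- fastener_grip (a point): point to grip on the fastener's axis (extractor's x -36, y 50 mm), 20.5 mm above the panel's top (6 mm higher yet while proud). The wing is 38 mm long, 12 mm thick, from 7.5 to 31.5 mm above the panel's top, on a round foot 25 mm wide; a white slot line runs along its top
- dropper_bottle: small brown dropper bottle, 33 mm wide, 102 tall; a bystander, not to be disturbed; origin at the centre of its underside
- tea_mug: green and white mug, 78 mm wide, 101 tall; a bystander, not to be disturbed; origin at the centre of its underside
- packet_1: flat white and blue packet, 80 x 105 x 15 mm; a bystander, not to be disturbed; origin at the centre of its underside
- thread_spool: thread spool, 31 mm wide, 40 tall; a bystander, not to be disturbed; origin at the centre of its underside

How it is judged (in metres and radians):
On the way, in this order (a step that is already met when the one before it is completed fails the run):
1. the fan lever stands at the green idle mark (value of joint fan_lever between -0.47 and -0.23 rad), for 0.2 s.
2. the fastener's slot is in line with the red ticks, the panel still proud and the lever still at idle (all of step 1 and value of joint fastener between -0.14 and 0.14 rad and value of joint panel above 0.025 rad), for 0.2 s.
3. the panel is held home on its frame with the slot in line (all of step 1 and value of joint fastener between -0.14 and 0.14 rad and value of joint panel below 0.01 rad and contact force between any of the fingers, the arm and extractor above 3 N), for 0.5 s.
At the end, for the whole second after the job is handed in: The lever is within 0.12 rad of the green idle mark (-0.35), the fastener within 0.14 rad of the red ticks (0), the panel within 0.010 rad of home (about 1 mm at the front), and the robot presses on the extractor with more than 3 N, through the last second (all of step 3); the arm keeps its last pose, push and grip.
It fails at once if the panel was pushed down while the fastener was still out of line (value of joint panel below 0.02 rad and value of joint fastener above 0.25 rad).
It fails at once if a bystander was pushed away (more than 3 cm) or knocked over (distance of any of dropper_bottle, tea_mug, packet_1, thread_spool from where it was at the start of the episode above 0.03 m or angle between any of dropper_bottle, tea_mug, thread_spool's own z axis and vertical above 0.5 rad).
It also fails if it takes over 51 s, if anything falls off the work surface, if the arm or the gripper's body presses on something with over 40 N, if the wrist force passes 120 N, or if a joint passes its speed limit or range.

### The arm

A 7-joint arm with a two-finger parallel gripper is mounted at the origin on a cart in front of the work surface, level with it; the furniture and walls round the work are solid. World frame = base frame: x ahead of the robot, y to its left, z up, the work surface at z = 0. Lengths are in mm, angles in rad, forces in N, time in s.
With the tool pointing down it reaches from about 350 to 900 mm from the base axis. Payload 7.2 kg.
Tool frame: the origin (TCP) lies between the finger pads; the fingertips stand 17 mm ahead of it and the grasp point (between the pads) lies 2 mm behind it; x points along the fingers, y is the direction in which the jaws open and shut, and the axes are right-handed (so a half turn about x gives the same grasp; the last joint's range is limited). The gripper opens to 85 mm and grips with 20 to 120 N. Pads are 22 mm wide; open, the fingers measure 114 mm over their backs; the gripper's body (76 mm by 85 mm) begins 54 mm behind the grasp point. The pads swing forward as they close: fully open they stand 13 mm farther back than shut.
Start: joints at [-1.387, 0.411, -0.013, 1.596, 0.006, 1.134, -0.082], TCP at [155.727, 605.291, 248.297] pointing down, gripper open.
Joint ranges: [-2.95, 2.95], [-0.29, 1.99], [-1.47, 1.44], [0.14, 2.54], [-1.03, 4.17], [0.13, 1.85], [-2.86, 2.86]. Speed limits (rad/s): [2.39, 2.39, 3.01, 3.01, 3.14, 3.14, 3.14].

### API

Orientations are given as a unit quaternion [x, y, z, w].
In Python, from bench import telemetry, imaging, hand_in gives the robot as it stands.
- The arm moves only by the tool play_rows, never from a script. Its argument "series" is a list that holds one entry, the list of rows, each a list of 6 numbers: the shift along the tool's x, y, z in cm, then the turn, a rotation vector about the tool's x, y, z in degrees. A call has 1 to 20 rows; each row shifts and turns the pose as measured when the row begins, along the tool's axes as they then stand; what a row does not reach is not made up. A row lasts 1/12 s, in which the tool goes at most 41.7 mm and 7.16 degrees, less where a joint would pass 70% of its speed; a pose out of reach is approached as far as the arm can. A call is refused whole if a number of a shift passes 4.17 or a number of a turn 7.16, either way. A call with a gripper value outside its range is refused whole. "claw" is the finger opening in cm, from 0 to 8.54, set as the call begins (left out, the last holds). The fingers move at their own pace and stop on an object; the grip force is fixed at half the most. Time passes only in rows, so rows that do not move let the fingers close. It gives the time, the measured TCP pose, the force and the opening at its end, in the units of the state.
- telemetry.state(): the state, without advancing time (a new reading comes with each control period).
- imaging.get_image(name): name is "scene" or "top" or "wrist"; returns a dict with "color" (400x640x3 uint8, red, green, blue), "depth" (400x640 float32, mm along the optical axis (not along the pixel's ray), 0 where there is no reading), "mtx" (3x3 intrinsics, pixels), "R" (3x3) and "t" (3): a world point X has camera coordinates R X + t; the wrist camera has in their place "hand_eye" (4x4, takes a point from camera to tool coordinates, whose origin is the TCP and whose axes are the tool frame's). Camera axes: x right, y down, z forward; pixel columns grow to the right and rows downward; lengths in mm; the calibration is good to about 2 mm. A picture is of the moment at which its call begins: read the wrist's pose just before it.
- hand_in(): hands the job in, once; it reports no verdict.
The state is a dict: "time": time; "joint_positions": joint angles; "qd": joint speeds; "tau": joint torques, N m; "tcp_pos": TCP position; "ee_rot": TCP orientation; "force": force on the tool from outside, world axes, zero at the start; "wrist_torque": the same for the moment, N m; "grip_width": opening from 0.0 (shut) to 1.0 (fully open).
Only numpy, scipy, OpenCV 4.12 (cv2) and the standard library are available. Lean on these libraries where they do the work, as an engineer would, in place of code of your own. Each camera call takes 0.05 s, during which the arm holds its last target.

## Working session

There is one attempt and no reset: what is moved stays moved. The work goes in short steps, Python scripts to look and compute and a tool call to move; the robot and the scene stay as the last step left them, time stands still between calls to the robot, and variables do not carry over. Pictures are saved under pics/ and viewed, and the job is handed in when it is done.

Besides the shell and the picture viewer there is one more tool, called as name(argument=value, ...) on one line, values as JSON. play_rows: Moves the arm, as the interface text tells. Its arguments: {"type":"object","properties":{"series":{"type":"array"},"claw":{"type":"number"}},"required":["series"]}

```bash
mkdir -p pics; ls
cat > h.py <<'E'
from bench import telemetry, imaging, hand_in
import numpy as np, cv2
from scipy.spatial.transform import Rotation as Ro
def grab(n,fn=None):
    s=telemetry.state(); d=imaging.get_image(n)
    if n=='wrist':
        T=np.eye(4);T[:3,:3]=Ro.from_quat(s['ee_rot']).as_matrix();T[:3,3]=s['tcp_pos']
        M=T@np.array(d['hand_eye']); d['R']=M[:3,:3].T; d['t']=-M[:3,:3].T@M[:3,3]
    if fn: cv2.imwrite('pics/'+fn,d['color'][:,:,::-1])
    return d
def cloud(d):
    K=np.array(d['mtx']);z=d['depth'].astype(float);v,u=np.mgrid[:z.shape[0],:z.shape[1]]
    c=np.stack([(u-K[0,2])/K[0,0]*z,(v-K[1,2])/K[1,1]*z,z],-1)
    return (c-np.array(d['t']).ravel())@np.array(d['R'])
def proj(d,X):
    c=np.array(X)@np.array(d['R']).T+np.array(d['t']).ravel(); p=c@np.array(d['mtx']).T
    return p[...,:2]/p[...,2:]
E
python3 - <<'E'
from h import *
for n in ['scene','top','wrist']:
    d=grab(n,n+'0.png'); np.savez(n+'0.npz',**d)
s=telemetry.state(); print(s)
E
```

```text
pics
{'time': 0.15, 'joint_positions': array([-1.38718751,  0.41173333, -0.0127182 ,  1.59681079,  0.00560298,
        1.13429124, -0.08221388]), 'qd': array([ 1.87947928e-03, -2.50260248e-03, -2.40883749e-03, -2.12572926e-03,
       -5.05443244e-05,  7.00379830e-04,  6.87355748e-04]), 'tau': array([ 1.55125093e-03, -6.01036692e+01,  6.82899579e-01, -2.99647433e+01,
        1.39381751e-02,  7.86682736e-03,  2.75819065e-05]), 'tcp_pos': array([155.66473593, 604.95590634, 247.65229585]), 'ee_rot': array([ 0.08836094,  0.7015342 , -0.08921313,  0.70148637]), 'force': array([ 0.17573569,  0.01221838, -0.04472095]), 'wrist_torque': array([-0.00711143, -0.05572566,  0.01379751]), 'grip_width': 0.9984443584060971}
```

View pics/scene0.png

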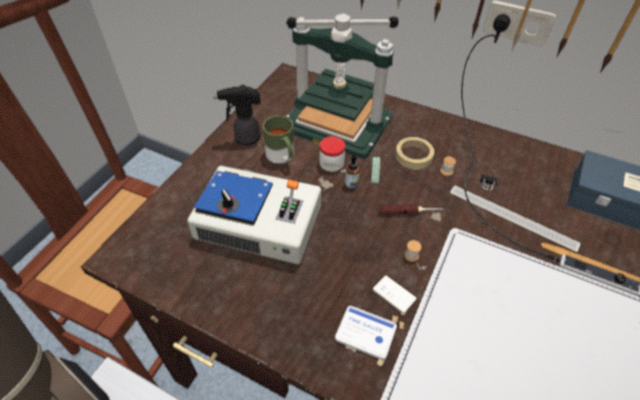

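View pics/top0.png

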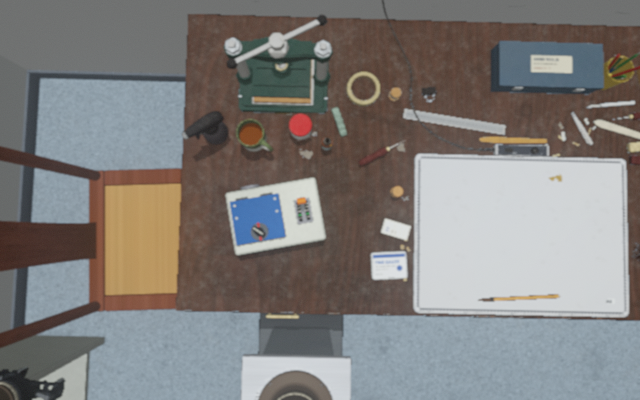

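View pics/wrist0.png

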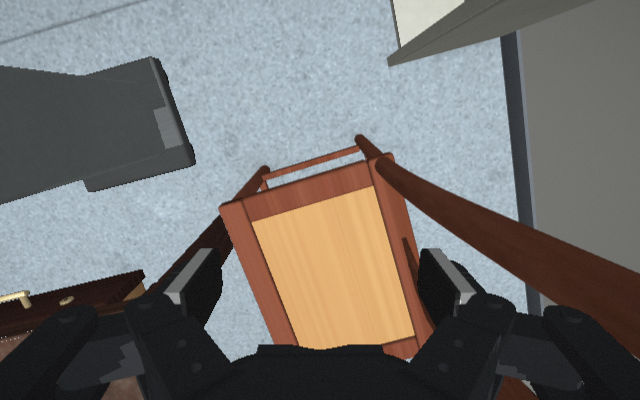

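The views show the extractor at about (275,215) in the top image, with the blue panel on its left, the fastener at (260,231) and the orange grip at (301,202). Next I'll localise it from the depth.

Run:
```python
from h import *
for n in ['top','scene']:
    d=dict(np.load(n+'0.npz')); P=cloud(d); c=d['color'].astype(int); hsv=cv2.cvtColor(d['color'],cv2.COLOR_RGB2HSV)
    print(n,d['mtx'][0,0],-np.array(d['R']).T@d['t'])
    near=(P[...,0]>150)&(P[...,0]<700)&(np.abs(P[...,1]-50)<260)
    m=near&(P[...,2]>74)&(P[...,2]<86)&(hsv[...,1]<60)&(hsv[...,2]>120)
    m=near&(P[...,2]>60)&(P[...,2]<100)
    m=cv2.morphologyEx(m.astype(np.uint8),cv2.MORPH_OPEN,np.ones((3,3)))
    k,l,st,ce=cv2.connectedComponentsWithStats(m)
    i=1+np.argmax(st[1:,4]); mm=l==i
    print(st[i],np.median(P[mm][:,2]))
    pts=P[mm][:,:2].astype(np.float32); print('rect',cv2.minAreaRect(pts))
    b=near&(hsv[...,0]>105)&(hsv[...,0]<125)&(hsv[...,1]>150)&(P[...,2]>60)
    print('blue',b.sum(),P[b].mean(0),cv2.minAreaRect(P[b][:,:2].astype(np.float32)))
    o=near&(hsv[...,0]>5)&(hsv[...,0]<18)&(hsv[...,1]>180)&(hsv[...,2]>150)&(P[...,2]>90)
    print('orange',o.sum(),P[o].mean(0),P[o].min(0),P[o].max(0))
    y0,x0=(160,210) if n=='top' else (150,170)
    cv2.imwrite(f'pics/{n}_crop.png',cv2.resize(d['color'][y0:y0+120,x0:x0+160,::-1],None,fx=5,fy=5,interpolation=cv2.INTER_CUBIC))
```

```text
top 497.5324817668877 [ 531.66013935  -34.29677596 1487.85981359]
[ 226  178  100   77 5245] 83.18977010203602
rect ((562.5506591796875, 69.70003509521484), (192.0266876220703, 260.4148864746094), 11.541688919067383)
blue 836 [549.61108394 139.41517897  99.11973102] ((557.0596923828125, 78.59674072265625), (116.22830963134766, 211.2982940673828), 11.396020889282227)<stdin>:16: RuntimeWarning: Mean of empty slice.
  ret = um.true_divide(
Traceback (most recent call last):
ValueError: zero-size array to reduction operation minimum which has no identity
```

Run:
```python
from h import *
for n in ['top','scene']:
    d=dict(np.load(n+'0.npz')); P=cloud(d); hsv=cv2.cvtColor(d['color'],cv2.COLOR_RGB2HSV)
    near=(P[...,0]>350)&(P[...,0]<700)&(np.abs(P[...,1]-70)<200)
    m=near&(P[...,2]>76)&(P[...,2]<100)
    m=cv2.morphologyEx(m.astype(np.uint8),cv2.MORPH_OPEN,np.ones((3,3)))
    k,l,st,ce=cv2.connectedComponentsWithStats(m)
    i=1+np.argmax(st[1:,4]); mm=l==i
    print(n,st[i],cv2.minAreaRect(P[mm][:,:2].astype(np.float32)))
    y0,x0=(160,210) if n=='top' else (150,170)
    print(hsv[200:204,298:304] if n=='top' else hsv[182:186,290:296])
    cv2.imwrite(f'pics/{n}_crop.png',cv2.resize(d['color'][y0:y0+120,x0:x0+160,::-1],None,fx=5,fy=5,interpolation=cv2.INTER_CUBIC))
```

```text
top [ 227  179   99   75 4777] ((558.9756469726562, 69.03874969482422), (177.8307647705078, 258.18341064453125), 11.508569717407227)
[[[ 15 168 217]
  [ 16 179 220]
  [ 16 177 221]
  [ 16 175 220]
  [ 17 174 220]
  [ 17 175 221]]

 [[ 16 165 216]
  [ 16 174 220]
  [ 16 173 219]
  [ 16 174 218]
  [ 16 173 218]
  [ 16 177 217]]

 [[ 14 169 207]
  [ 15 176 211]
  [ 14 175 210]
  [ 14 175 208]
  [ 14 173 205]
  [ 14 170 202]]

 [[ 12 163 182]
  [ 13 158 189]
  [ 12 152 185]
  [ 11 143 180]
  [ 11 132 176]
  [ 10 122 169]]]
scene [ 188  166  131   80 6170] ((558.5602416992188, 68.28073120117188), (177.53030395507812, 255.7636260986328), 11.578937530517578)
[[[ 14 176 251]
  [ 13 176 251]
  [ 13 178 249]
  [ 12 179 245]
  [ 13 178 247]
  [ 12 178 246]]

 [[ 13 177 250]
  [ 13 179 250]
  [ 13 175 250]
  [ 13 178 249]
  [ 14 176 250]
  [ 13 178 251]]

 [[ 12 176 246]
  [ 12 180 247]
  [ 13 180 247]
  [ 13 178 248]
  [ 13 176 250]
  [ 13 178 251]]

 [[ 11 187 232]
  [ 12 185 236]
  [ 12 185 240]
  [ 12 180 244]
  [ 13 179 247]
  [ 12 179 247]]]
```

View pics/top_crop.png

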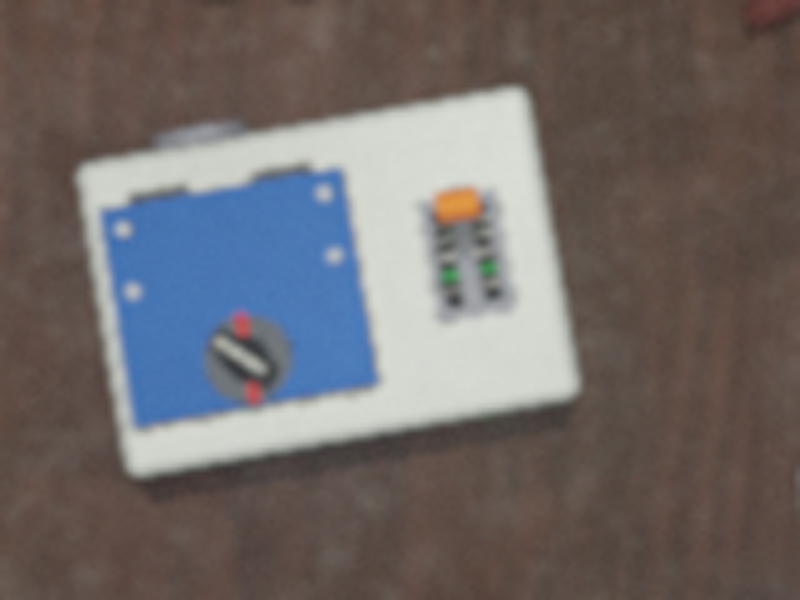

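View pics/scene_crop.png

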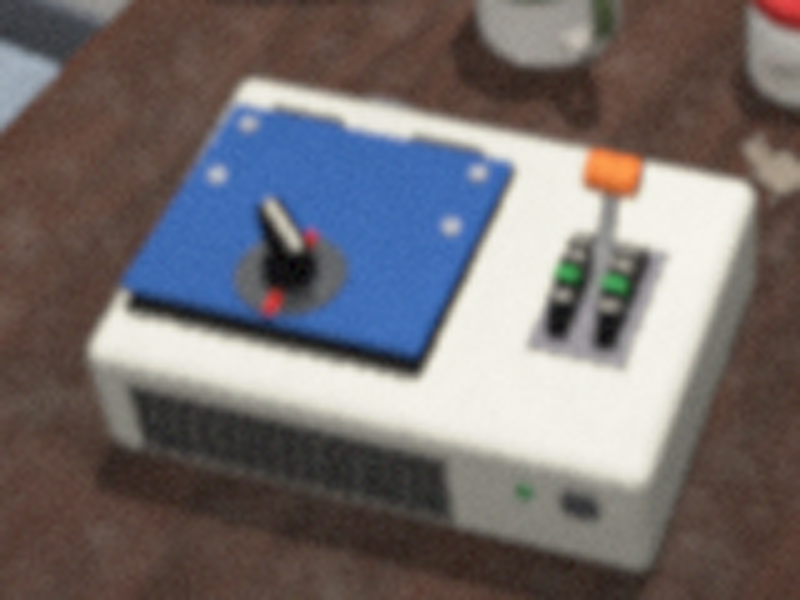

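```bash
cat >> h.py <<'E'
C=np.array([558.9,68.8]); YAW=np.deg2rad(11.53)
def e2w(p):
    c,s=np.cos(YAW),np.sin(YAW); p=np.array(p,float)
    return np.array([C[0]+c*p[0]-s*p[1],C[1]+s*p[0]+c*p[1],p[2]])
def w2e(P):
    c,s=np.cos(YAW),np.sin(YAW); q=np.array(P,float).copy(); x=q[...,0]-C[0];y=q[...,1]-C[1]
    q[...,0]=c*x+s*y;q[...,1]=-s*x+c*y;return q
def down(jaw):  # tool x down, tool y at world yaw 'jaw' rad
    x=np.array([0,0,-1.]);y=np.array([np.cos(jaw),np.sin(jaw),0]);return np.stack([x,y,np.cross(x,y)],1)
def plan(pt,Rt,vmax=30,wmax=7.0,n=None,s=None):
    s=s or telemetry.state(); p=np.array(s['tcp_pos']);R=Ro.from_quat(s['ee_rot']);Rt=Ro.from_matrix(Rt)
    rv=(R.inv()*Rt).as_rotvec(degrees=True)
    n=n or int(np.ceil(max(np.linalg.norm(pt-p)/vmax,np.abs(rv).max()/wmax,1)))
    rows=[]
    for i in range(n):
        Ri=R*Ro.from_rotvec(rv*i/n,degrees=True)
        rows.append(np.r_[Ri.inv().apply((pt-p)/n)/10,rv/n])
    print('n',n);print(np.round(rows,2).tolist())
E
python3 - <<'E'
from h import *
for n in ['top','scene']:
    d=dict(np.load(n+'0.npz')); P=cloud(d); hsv=cv2.cvtColor(d['color'],cv2.COLOR_RGB2HSV)
    E=w2e(P)
    o=(hsv[...,0]>=9)&(hsv[...,0]<19)&(hsv[...,1]>140)&(E[...,2]>95)&(np.abs(E[...,0])<90)&(np.abs(E[...,1])<130)
    print(n,o.sum(),E[o].mean(0),np.percentile(E[o],5,0),np.percentile(E[o],95,0))
    print('fast',proj(d,e2w([-36,50,115])),'lev',[proj(d,e2w([60*np.sin(t),-80,80+60*np.cos(t)])) for t in (.2,.4,.6)])
s=telemetry.state()
R=Ro.from_quat(s['ee_rot']).as_matrix();print(R)
g=e2w([22,-80,150]);print(g,e2w([-36,50,120]))
print('jaw yaw',np.rad2deg(np.arctan2(R[1,1],R[0,1])))
E
```

```text
top 38 [ 19.77770387 -80.73078039 248.06720441] [-47.2972513  -95.5715713  137.24249306] [  31.36884909  -71.18674751 1487.85981359]
fast [258.74080187 231.48918068] lev [array([302.12810606, 205.61076419]), array([301.41586034, 201.52567859]), array([300.78538975, 197.8474846 ])]
scene 75 [ 23.31602855 -81.56189758 138.95138777] [ 17.90580579 -90.59204458 132.2102989 ] [ 31.11796709 -72.04643122 143.23106166]
fast [226.44971047 198.42796256] lev [array([290.02336565, 187.52994692]), array([291.70484677, 184.84319955]), array([293.25715233, 183.19457252])]
[[-2.18427601e-04  2.49140029e-01  9.68467448e-01]
 [-1.18714412e-03  9.68466724e-01 -2.49140111e-01]
 [-9.99999271e-01 -1.20412951e-03  8.42252567e-05]]
[596.44652355  -5.18823264 150.        ] [513.63242374 110.59529327 120.        ]
jaw yaw 75.57335991129709
```

Run:
```python
from h import *
plan(e2w([25,-80,260]),down(YAW),vmax=40)
```

```text
n 19
[[-0.06, -2.53, 3.06, 3.37, 0.0, 0.0], [-0.06, -2.34, 3.2, 3.37, 0.0, 0.0], [-0.06, -2.15, 3.34, 3.37, 0.0, 0.0], [-0.06, -1.95, 3.46, 3.37, 0.0, 0.0], [-0.06, -1.74, 3.57, 3.37, 0.0, 0.0], [-0.06, -1.53, 3.66, 3.37, 0.0, 0.0], [-0.06, -1.31, 3.75, 3.37, 0.0, 0.0], [-0.06, -1.09, 3.82, 3.37, 0.0, 0.0], [-0.06, -0.86, 3.87, 3.37, 0.0, 0.0], [-0.06, -0.63, 3.92, 3.37, 0.0, 0.0], [-0.06, -0.4, 3.95, 3.37, 0.0, 0.0], [-0.06, -0.17, 3.96, 3.37, 0.0, 0.0], [-0.06, 0.06, 3.97, 3.37, 0.0, 0.0], [-0.06, 0.3, 3.96, 3.37, 0.0, 0.0], [-0.06, 0.53, 3.93, 3.37, 0.0, 0.0], [-0.06, 0.76, 3.89, 3.37, 0.0, 0.0], [-0.06, 0.99, 3.84, 3.37, 0.0, 0.0], [-0.06, 1.21, 3.78, 3.37, 0.0, 0.0], [-0.06, 1.43, 3.7, 3.37, 0.0, 0.0]]
```

play_rows(series=[[[-0.06,-2.5,3.1,3.4,0,0],[-0.06,-2.3,3.2,3.4,0,0],[-0.06,-2.1,3.3,3.4,0,0],[-0.06,-1.9,3.4,3.4,0,0],[-0.06,-1.7,3.5,3.4,0,0],[-0.06,-1.5,3.6,3.4,0,0],[-0.06,-1.3,3.7,3.4,0,0],[-0.06,-1.1,3.8,3.4,0,0],[-0.06,-0.9,3.9,3.4,0,0],[-0.06,-0.6,3.9,3.4,0,0],[-0.06,-0.4,4.0,3.4,0,0],[-0.06,-0.2,4.0,3.4,0,0],[-0.06,0,4.0,3.4,0,0],[-0.06,0.3,4.0,3.4,0,0],[-0.06,0.5,3.9,3.4,0,0],[-0.06,0.8,3.9,3.4,0,0],[-0.06,1.0,3.8,3.4,0,0],[-0.06,1.2,3.8,3.4,0,0],[-0.06,1.4,3.7,3.4,0,0]]])

```text
time: 1.73
tcp_pos: [592.3, -32.1, 254.4]
ee_rot: [0.458, 0.54, -0.46, 0.536]
force: [0.7, 1.6, 0.6]
grip_width: 1.003
```

Run:
```python
from h import *
s=telemetry.state();print(s['time'],s['tcp_pos'],s['joint_positions'],w2e(s['tcp_pos']))
d=grab('wrist','w1.png'); np.savez('w1.npz',**d)
plan(e2w([25,-80,260]),down(YAW),vmax=40)
```

```text
1.7333 [592.30634623 -32.07878974 254.41772513] [-0.44356524  0.3851118   0.5610454   1.6940772  -0.22391641  1.13187131
  0.33925141] [  12.56845942 -105.52036777  254.41772513]
n 1
[[-0.54, 0.94, -3.52, -3.17, 0.22, 0.14]]
```

View pics/w1.png

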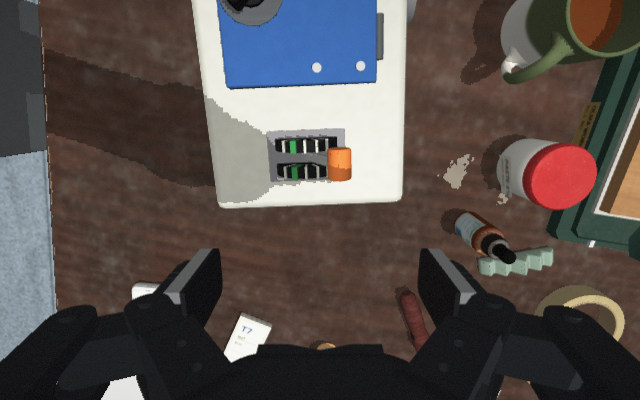

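The wrist view shows the orange grip at (340,164), the half discs with green marks at (293,145) and (293,171), and part of the panel at the top. I'll refine the pose from this view.

Run:
```python
from h import *
s=telemetry.state();print(s['tcp_pos'],s['qd'].round(3))
d=grab('wrist','w2.png'); np.savez('w2.npz',**d)
P=cloud(d);hsv=cv2.cvtColor(d['color'],cv2.COLOR_RGB2HSV);E=w2e(P)
o=(hsv[...,0]>=5)&(hsv[...,0]<19)&(hsv[...,1]>140)&(E[...,2]>110)&(np.abs(E[...,0])<60)&(np.abs(E[...,1]+80)<40)
print(o.sum(),np.percentile(E[o],[2,50,98],0))
v,u=np.nonzero(o);print(u.mean(),v.mean())
for t in (.3,.4,.5):print(t,proj(d,e2w([60*np.sin(t),-80,80+60*np.cos(t)])))
ok=d['depth']>0
m=ok&(E[...,2]>74)&(E[...,2]<84)&(hsv[...,1]<60)&(np.abs(E[...,0])<110)&(np.abs(E[...,1])<150)
print('top',np.percentile(E[m],[.5,50,99.5],0))
b=ok&(hsv[...,0]>105)&(hsv[...,0]<125)&(hsv[...,1]>150)&(E[...,2]>60)&(np.abs(E[...,0])<110)
print('blue',np.percentile(E[b],[.5,50,99.5],0))
plan(e2w([25,-80,220]),down(YAW),n=2,vmax=40)
```

```text
[595.16420595 -40.84495063 254.78053658] [-0.046 -0.066 -0.011  0.096  0.068 -0.015 -0.05 ]
784 [[ 18.60684318 -91.93704694 135.64074692]
 [ 26.78799728 -80.04392857 141.8983113 ]
 [ 35.46684887 -68.89057302 144.26248244]]
338.25892857142856 149.2780612244898
0.3 [323.54819732 149.97436606]
0.4 [331.09593448 149.1899118 ]
0.5 [338.18023922 148.33844938]
top [[ -87.15736412 -128.4329916    75.89437208]
 [  -3.46540719  -56.69081623   80.66769435]
 [  88.17514674   35.91660522   83.1570869 ]]
blue [[-60.4060662  -20.70736532  88.65325038]
 [ -0.74356595   5.7212821   93.82950985]
 [ 60.86127107  31.33234392  98.89565623]]
n 2
[[1.71, 0.55, -1.61, -1.48, 0.07, 0.12], [1.72, 0.59, -1.6, -1.48, 0.07, 0.12]]
```

play_rows(series=[[[2.0,0.6,-1.5,-1.5,0.1,0.1],[2.0,0.6,-1.5,-1.5,0,0.1],[0,0,0,0,0,0]]])

```text
time: 2.08
tcp_pos: [601.6, -10.2, 213.2]
ee_rot: [0.448, 0.546, -0.449, 0.547]
force: [-1.7, 0.3, -0.5]
grip_width: 1.0
```

Run:
```python
from h import *
s=telemetry.state();print(s['tcp_pos'],w2e(s['tcp_pos']),s['qd'].round(3))
plan(e2w([27,-80,138]),down(YAW),vmax=25)
```

```text
[601.56295163 -10.2112127  213.21300565] [ 26.00918125 -85.94429397 213.21300565] [ 0.023 -0.026  0.047 -0.03   0.023  0.048 -0.01 ]
n 4
[[1.88, 0.02, -0.15, -0.08, 0.03, -0.0], [1.88, 0.02, -0.15, -0.08, 0.03, -0.0], [1.88, 0.02, -0.15, -0.08, 0.03, -0.0], [1.88, 0.02, -0.15, -0.08, 0.03, -0.0]]
```

play_rows(series=[[[1.9,0,-0.2,-0.1,0,0],[1.9,0,-0.2,0,0,0],[1.9,0,-0.15,0,0,0],[1.8,0,-0.1,0,0,0],[0,0,0,0,0,0],[0,0,0,0,0,0]]])

```text
time: 2.58
tcp_pos: [600.0, -4.4, 138.9]
ee_rot: [0.448, 0.546, -0.449, 0.548]
force: [0.4, 0.6, 0.6]
grip_width: 0.999
```

play_rows(series=[[[0,0,0,0,0,0],[0,0,0,0,0,0],[0,0,0,0,0,0],[0,0,0,0,0,0],[0,0,0,0,0,0],[0,0,0,0,0,0]]], claw=2.8)

```text
time: 3.08
tcp_pos: [602.4, -5.3, 145.1]
ee_rot: [0.45, 0.544, -0.447, 0.549]
force: [1.0, 0.0, -0.3]
grip_width: 0.33
```

Run:
```python
from h import *
s=telemetry.state();print(s['tcp_pos'],w2e(s['tcp_pos']),s['force'],s['grip_width'])
d=grab('wrist','w3.png')
plan(e2w([-20,-80,138]),down(YAW),vmax=8)
```

```text
[602.36430905  -5.26056551 145.06959297] [ 27.7839077  -81.25372605 145.06959297] [ 1.02225221  0.00773676 -0.27020992] 0.32988417024216526
n 7
[[0.1, -0.68, -0.01, -0.04, 0.03, -0.06], [0.1, -0.68, -0.02, -0.04, 0.03, -0.06], [0.1, -0.68, -0.02, -0.04, 0.03, -0.06], [0.1, -0.68, -0.02, -0.04, 0.03, -0.06], [0.1, -0.68, -0.02, -0.04, 0.03, -0.06], [0.1, -0.68, -0.02, -0.04, 0.03, -0.06], [0.1, -0.68, -0.02, -0.04, 0.03, -0.06]]
```

View pics/w3.png

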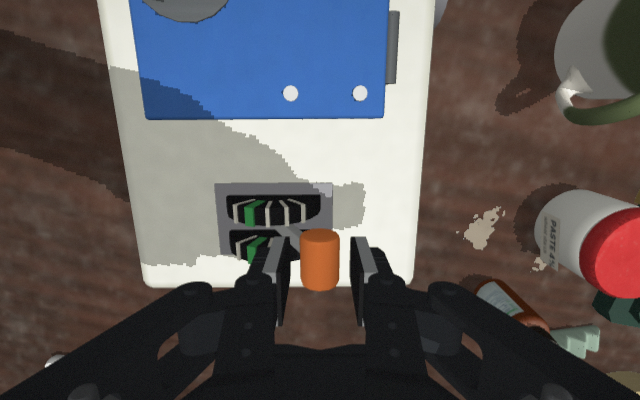

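The orange grip (320,260) is caged between the pads (280 and 360). I'll drag it toward the front now.

play_rows(series=[[[0.2,-0.7,0,0,0,0],[0.2,-0.7,0,0,0,0],[0.2,-0.7,0,0,0,0],[0.1,-0.7,0,0,0,0],[0,-0.6,0,0,0,0]]])

```text
time: 3.55
tcp_pos: [570.1, -11.9, 138.8]
ee_rot: [0.451, 0.542, -0.445, 0.551]
force: [1.7, 1.6, 1.5]
grip_width: 0.331
```

Run:
```python
from h import *
s=telemetry.state();print(s['tcp_pos'],w2e(s['tcp_pos']),s['force'],s['grip_width'])
d=grab('wrist','w4.png')
plan(e2w([-22,-80,138]),down(YAW),vmax=8)
```

```text
[570.0561312  -11.89961339 138.8357046 ] [ -5.19931648 -81.30100844 138.8357046 ] [1.69653075 1.60340793 1.48133377] 0.3305113406184915
n 2
[[0.02, -0.77, -0.07, -0.12, 0.12, -0.38], [0.03, -0.77, -0.07, -0.12, 0.12, -0.38]]
```

View pics/w4.png

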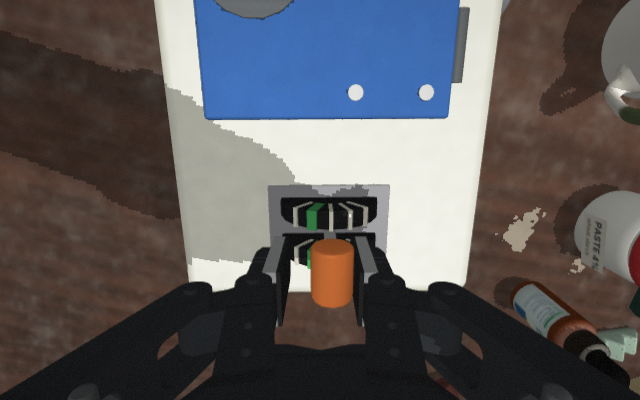

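The grip (332,270) is riding against the right-hand pad, and the lever is near upright. I'll continue to x about -21 mm, then close on the grip.

play_rows(series=[[[0,-0.7,0,0,0,-0.4],[0,-0.7,0,0,0,-0.3],[0,-0.2,0,0,0,0],[0,0,0,0,0,0]]])

```text
time: 3.93
tcp_pos: [549.2, -16.0, 137.9]
ee_rot: [0.447, 0.546, -0.45, 0.547]
force: [1.9, 0.2, -0.2]
grip_width: 0.329
```

play_rows(series=[[[0,0,0,0,0,0],[0,0,0,0,0,0],[0,0,0,0,0,0],[0,0,0,0,0,0]]], claw=1.6)

```text
time: 4.27
tcp_pos: [549.1, -16.0, 138.1]
ee_rot: [0.447, 0.547, -0.45, 0.547]
force: [0.1, 0.1, 2.6]
grip_width: 0.195
```

Run:
```python
from h import *
s=telemetry.state();print(s['tcp_pos'],w2e(s['tcp_pos']),s['force'],s['grip_width'])
d=grab('wrist','w5.png')
```

```text
[549.11676995 -15.99554641 138.09806897] [-26.53482438 -81.12890592 138.09806897] [0.12327055 0.13961541 2.58132662] 0.19525235900179355
```

View pics/w5.png

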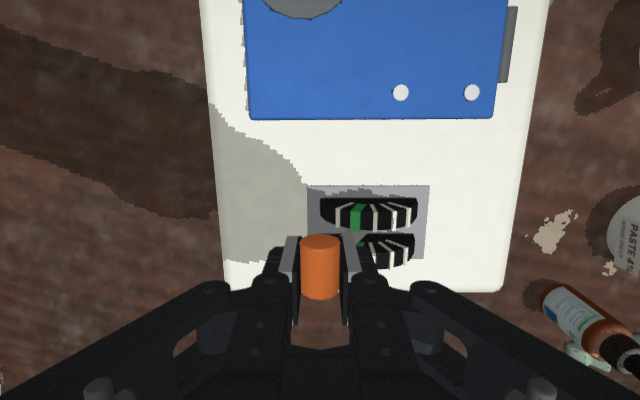

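It's gripped, but x is -26.5, which is a lever angle of about -0.46. I'll nudge back 6 mm.

play_rows(series=[[[0,0.35,0,0,0,0],[0,0.25,0,0,0,0],[0,0,0,0,0,0],[0,0,0,0,0,0]]])

```text
time: 4.65
tcp_pos: [550.1, -15.8, 138.6]
ee_rot: [0.445, 0.55, -0.453, 0.543]
force: [-0.1, -0.3, 0.4]
grip_width: 0.193
```

Run:
```python
from h import *
s=telemetry.state();print(s['tcp_pos'],w2e(s['tcp_pos']),s['force'],s['grip_width'])
```

```text
[550.07845449 -15.76841734 138.5994377 ] [-25.54714768 -81.09858274 138.5994377 ] [-0.06368427 -0.2891033   0.4329228 ] 0.1928972352087035
```

play_rows(series=[[[0,0.7,0,0.2,0,0.2],[0,0.5,0,0.2,0,0.2],[0,0.2,0,0,0,0],[0,0,0,0,0,0]]])

```text
time: 4.98
tcp_pos: [556.0, -14.6, 140.3]
ee_rot: [0.445, 0.552, -0.457, 0.537]
force: [2.9, -0.6, -4.5]
grip_width: 0.196
```

Run:
```python
from h import *
s=telemetry.state();print(s['tcp_pos'],w2e(s['tcp_pos']),s['force'],s['grip_width'])
d=grab('wrist')
s=telemetry.state();print(s['tcp_pos'],w2e(s['tcp_pos']),s['force'],s['grip_width'])
```

```text
[555.95710671 -14.57545753 140.26413705] [-19.5486756  -81.10472749 140.26413705] [ 2.85003275 -0.64589983 -4.4519078 ] 0.19605135668762022
[556.01604375 -14.59431884 140.15373879] [-19.49469792 -81.13498858 140.15373879] [-4.05299943 -0.10479726  5.30477611] 0.1987184038640713
```

x is -19.5, so the lever is at about -0.33. I'll release it and rise.

play_rows(series=[[[0,0,0,0,0,0],[0,0,0,0,0,0],[0,0,0,0,0,0]]], claw=5.0)

```text
time: 5.28
tcp_pos: [556.4, -14.5, 139.4]
ee_rot: [0.445, 0.551, -0.457, 0.538]
force: [-0.3, 0.3, -0.5]
grip_width: 0.581
```

play_rows(series=[[[-1.5,0,0,0,0,0],[-2.5,0,0,0,0,0],[-2.5,0,0,0,0,0],[-2.5,0,0,0,0,0]]], claw=8.5)

```text
time: 5.62
tcp_pos: [556.0, -14.0, 226.0]
ee_rot: [0.442, 0.554, -0.46, 0.535]
force: [1.2, 1.1, -0.4]
grip_width: 1.0
```

Run:
```python
from h import *
s=telemetry.state();print(s['tcp_pos'],w2e(s['tcp_pos']),s['force'],s['grip_width'])
d=grab('wrist','w6.png')
P=cloud(d);hsv=cv2.cvtColor(d['color'],cv2.COLOR_RGB2HSV);E=w2e(P)
o=(hsv[...,0]>=5)&(hsv[...,0]<19)&(hsv[...,1]>140)&(E[...,2]>110)&(np.abs(E[...,0])<60)&(np.abs(E[...,1]+80)<40)
print(o.sum(),np.percentile(E[o],[2,50,98],0))
# pose to view fastener: camera is offset from tcp
he=np.array(d['hand_eye']);print(he.round(2))
plan(e2w([-36,40,225]),down(YAW-np.deg2rad(43)),vmax=25)
```

```text
[555.96170995 -13.97577072 225.99429224] [-19.42429926 -80.51806235 225.99429224] [ 1.16799251  1.08182541 -0.42370777] 1.000467018817018
920 [[-28.01385612 -91.64827687 136.23313665]
 [-19.83594379 -78.88931801 144.48374724]
 [-11.88133483 -68.78930627 146.77844519]]
[[   0.     -0.27    0.96 -126.37]
 [   1.      0.     -0.     -0.2 ]
 [  -0.      0.96    0.27  -67.18]
 [   0.      0.      0.      1.  ]]
n 7
[[0.1, -0.29, -1.73, 6.02, 0.06, 0.24], [0.1, -0.47, -1.69, 6.02, 0.06, 0.24], [0.1, -0.65, -1.63, 6.02, 0.06, 0.24], [0.1, -0.82, -1.55, 6.02, 0.06, 0.24], [0.1, -0.98, -1.46, 6.02, 0.06, 0.24], [0.09, -1.12, -1.35, 6.02, 0.06, 0.24], [0.09, -1.26, -1.22, 6.02, 0.06, 0.24]]
```

View pics/w6.png

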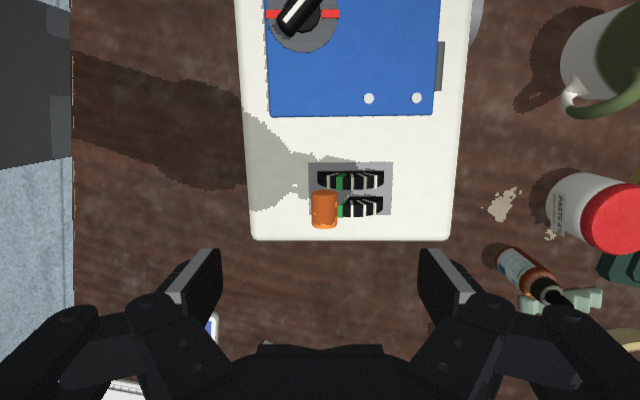

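The lever grip is now at (324,209), at x -19.8, so about -0.34 rad, which is on the green mark. Next is the fastener.

play_rows(series=[[[0,-0.3,-1.7,6,0.1,0.3],[0.1,-0.5,-1.7,6,0.1,0.3],[0.1,-0.7,-1.6,6,0.1,0.3],[0.1,-0.8,-1.6,6,0.1,0.2],[0.1,-1.0,-1.5,6,0.1,0.2],[0.1,-1.1,-1.4,6,0,0.2],[0.1,-1.3,-1.2,6,0,0.2],[0,0,0,0,0,0],[0,0,0,0,0,0]]])

```text
time: 6.42
tcp_pos: [518.5, 106.1, 228.5]
ee_rot: [0.628, 0.334, -0.618, 0.335]
force: [0.6, -0.6, 0.3]
grip_width: 0.999
```

Run:
```python
from h import *
s=telemetry.state();print(s['tcp_pos'],w2e(s['tcp_pos']),s['force'],s['joint_positions'])
d=grab('wrist','w7.png');np.savez('w7.npz',**d)
P=cloud(d);hsv=cv2.cvtColor(d['color'],cv2.COLOR_RGB2HSV);E=w2e(P);ok=d['depth']>0
n=ok&(np.hypot(E[...,0]+36,E[...,1]-50)<35)
w=n&(E[...,2]>112)
print(w.sum(),np.percentile(E[w],[2,50,98],0))
pts=E[w][:,:2].astype(np.float32);print(cv2.minAreaRect(pts),pts.mean(0))
sl=w&(hsv[...,1]<70)&(hsv[...,2]>140)
q=E[sl];print('slot',sl.sum(),q.mean(0));u,ss,vt=np.linalg.svd(q[:,:2]-q[:,:2].mean(0),full_matrices=False);print(np.arctan2(vt[0,1],vt[0,0]))
b=n&(hsv[...,0]>105)&(hsv[...,0]<125)&(hsv[...,1]>150);print('panel z',np.percentile(E[b][:,2],[5,50,95]))
R=Ro.from_quat(s['ee_rot']).as_matrix();print('jaw',np.rad2deg(np.arctan2(R[1,1],R[0,1])-YAW))
```

```text
[518.529857   106.13393102 228.4957277 ] [-32.09313758  44.64976339 228.4957277 ] [ 0.55137235 -0.58871482  0.29885799] [-0.84629899  0.29626161  0.68614798  1.89808006 -0.22312899  1.00784698
 -0.64910592]
18015 [[-51.64221082  38.29928923 126.97387791]
 [-29.67768153  56.45120154 297.41358302]
 [ -4.03008204  80.94889927 309.90317249]]
((-35.72827911376953, 52.784400939941406), (37.681671142578125, 65.95366668701172), 39.18270492553711) [-28.013618  58.48656 ]
slot 184 [-32.48688112  49.40519188 128.13118924]
-2.3293584906840716
panel z [93.69724743 95.77106669 98.08852667]
jaw -45.04636055751602
```

View pics/w7.png

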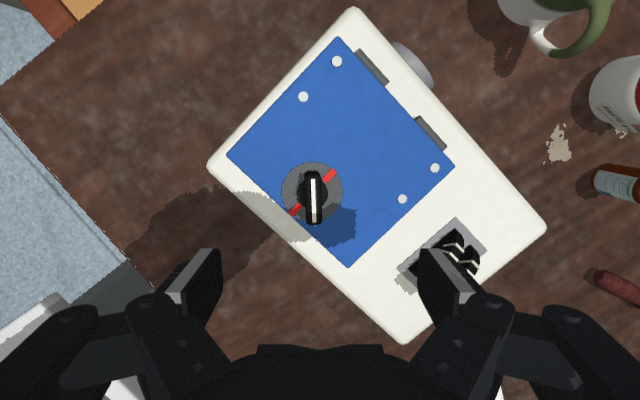

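The wing is in view at (313,197) with its slot at 0.81 rad, and it lies nearly square to the jaws. The red ticks are at (330,177) and (296,210). Descending now.

Run:
```python
from h import *
plan(e2w([-34.5,50,121]),down(YAW-np.deg2rad(43.5)),vmax=22)
```

```text
n 5
[[2.15, -0.13, -0.01, -0.31, -0.14, -0.1], [2.15, -0.12, -0.02, -0.31, -0.14, -0.1], [2.15, -0.12, -0.03, -0.31, -0.14, -0.1], [2.15, -0.11, -0.03, -0.31, -0.14, -0.1], [2.15, -0.11, -0.04, -0.31, -0.14, -0.1]]
```

play_rows(series=[[[2.1,-0.12,0,-0.3,-0.2,-0.1],[2.1,-0.12,0,-0.3,-0.2,-0.1],[2.1,-0.12,0,-0.3,-0.2,-0.1],[1.5,-0.12,0,-0.3,-0.1,-0.1],[1.0,-0.1,0,-0.3,0,0],[0,0,0,0,0,0],[0,0,0,0,0,0]]])

```text
time: 7.05
tcp_pos: [518.9, 103.5, 138.6]
ee_rot: [0.619, 0.343, -0.615, 0.347]
force: [-0.4, -0.6, -0.4]
grip_width: 0.997
```

Run:
```python
from h import *
s=telemetry.state();print(s['tcp_pos'],w2e(s['tcp_pos']),s['force'])
d=grab('wrist','w8.png')
plan(e2w([-34.5,50,121]),down(YAW-np.deg2rad(43.5)),vmax=22)
```

```text
[518.92080858 103.47447029 138.56453626] [-32.24165099  41.96582632 138.56453626] [-0.39264606 -0.64390288 -0.42235877]
n 1
[[1.77, -0.73, -0.42, 0.36, -0.16, -0.41]]
```

View pics/w8.png

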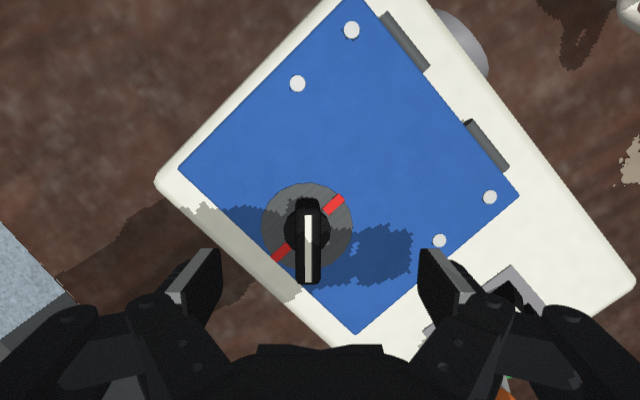

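play_rows(series=[[[0.5,-0.5,-0.3,0.2,-0.1,-0.2],[0.7,-0.4,-0.2,0.2,-0.1,-0.2],[0.6,-0.1,-0.1,0,0,0],[0.2,0,0,0,0,0],[0,0,0,0,0,0]]])

```text
time: 7.52
tcp_pos: [515.1, 115.5, 119.7]
ee_rot: [0.62, 0.343, -0.617, 0.343]
force: [0.7, -0.3, -1.0]
grip_width: 0.998
```

Run:
```python
from h import *
s=telemetry.state();print(s['tcp_pos'],w2e(s['tcp_pos']),s['force'])
d=grab('wrist','w9.png')
plan(e2w([-34.5,50,121]),down(YAW-np.deg2rad(43.5)),vmax=22)
```

```text
[515.11713397 115.45940708 119.67516106] [-33.57300705  54.46919152 119.67516106] [ 0.66401079 -0.3088901  -1.02252433]
n 1
[[-0.12, 0.24, 0.39, -0.06, -0.22, -0.12]]
```

View pics/w9.png

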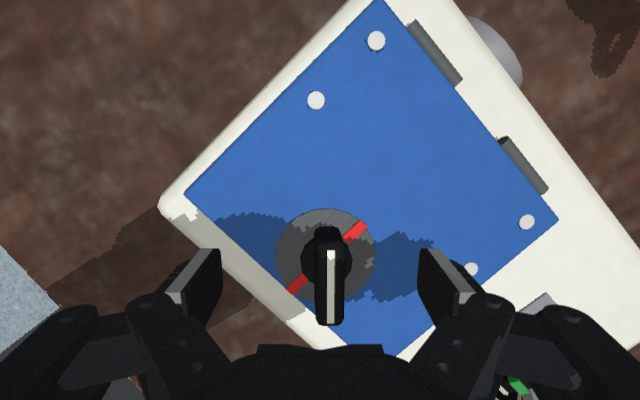

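play_rows(series=[[[0,0.24,0.35,0,-0.2,-0.1],[0,0.05,0.1,0,0,0],[0,0,0,0,0,0],[0,0,0,0,0,0]]])

```text
time: 7.9
tcp_pos: [515.7, 109.3, 120.3]
ee_rot: [0.619, 0.342, -0.618, 0.343]
force: [0.2, 0.4, 0.2]
grip_width: 0.995
```

Run:
```python
from h import *
s=telemetry.state();print(s['tcp_pos'],w2e(s['tcp_pos']),s['force'])
plan(e2w([-34.5,50,120]),down(YAW-np.deg2rad(43.5)),vmax=22)
```

```text
[515.65206618 109.27800603 120.32993062] [-34.28441426  48.30560724 120.32993062] [0.15594317 0.4169522  0.20141719]
n 1
[[0.03, -0.13, -0.11, -0.06, -0.02, -0.05]]
```

play_rows(series=[[[0,-0.12,-0.1,0,0,0],[0,0,0,0,0,0],[0,0,0,0,0,0],[0,0,0,0,0,0],[0,0,0,0,0,0],[0,0,0,0,0,0],[0,0,0,0,0,0],[0,0,0,0,0,0]]], claw=0.8)

```text
time: 8.57
tcp_pos: [515.7, 110.4, 120.5]
ee_rot: [0.619, 0.342, -0.618, 0.343]
force: [2.0, -0.3, -3.1]
grip_width: 0.123
```

Run:
```python
from h import *
s=telemetry.state();print(s['tcp_pos'],w2e(s['tcp_pos']),s['force'],s['wrist_torque'],s['grip_width'])
d=grab('wrist','w10.png')
R=Ro.from_quat(s['ee_rot']).as_matrix();print('jaw',np.rad2deg(np.arctan2(R[1,1],R[0,1])-YAW))
plan(e2w([-35,50,121]),down(YAW-np.deg2rad(89)),vmax=22)
```

```text
[515.72751282 110.41120061 120.51510449] [-33.98398606  49.4008538  120.51510449] [ 1.98496952 -0.33704337 -3.10548142] [0.55584736 0.31915514 0.02761563] 0.12316289221800084
jaw -43.608725260138826
n 7
[[-0.01, -0.02, 0.0, 6.49, -0.01, -0.01], [-0.01, -0.02, 0.01, 6.49, -0.01, -0.01], [-0.01, -0.01, 0.01, 6.49, -0.01, -0.01], [-0.01, -0.01, 0.01, 6.49, -0.01, -0.01], [-0.01, -0.01, 0.01, 6.49, -0.01, -0.01], [-0.01, -0.01, 0.01, 6.49, -0.01, -0.01], [-0.01, -0.01, 0.01, 6.49, -0.01, -0.01]]
```

View pics/w10.png

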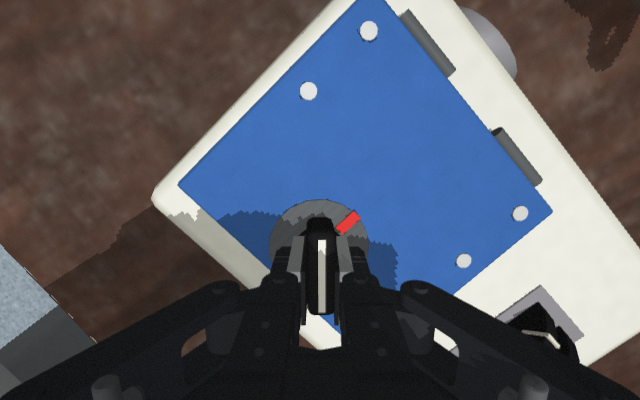

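The wing is gripped with the panel still proud. Turning it clockwise in two halves.

play_rows(series=[[[0,0,0,5,0,0],[0,0,0,5,0,0],[0,0,0,5,0,0],[0,0,0,5,0,0],[0,0,0,5,0,0]]])

```text
time: 9.03
tcp_pos: [515.7, 110.4, 120.5]
ee_rot: [0.68, 0.195, -0.679, 0.195]
force: [1.1, -1.1, -0.9]
grip_width: 0.125
```

Run:
```python
from h import *
s=telemetry.state();print(s['tcp_pos'],w2e(s['tcp_pos']),s['force'],s['wrist_torque'],s['grip_width'])
R=Ro.from_quat(s['ee_rot']).as_matrix();print('jaw',np.rad2deg(np.arctan2(R[1,1],R[0,1])-YAW))
plan(e2w([-34.2,49.8,120.5]),down(YAW-np.deg2rad(90)),wmax=5)
```

```text
[515.72193448 110.42723677 120.51017039] [-33.98624651  49.41768136 120.51017039] [ 1.07147274 -1.14393905 -0.93527369] [-0.02448967  0.16223606 -0.01189194] 0.12476572265323893
jaw -69.52419437701414
n 5
[[0.0, -0.01, 0.0, 4.1, -0.02, -0.0], [0.0, -0.01, 0.0, 4.1, -0.02, -0.0], [0.0, -0.01, 0.0, 4.1, -0.02, -0.0], [0.0, -0.01, 0.0, 4.1, -0.02, -0.0], [0.0, -0.01, 0.0, 4.1, -0.02, -0.0]]
```

play_rows(series=[[[0,0,0,4,0,0],[0,0,0,4,0,0],[0,0,0,4,0,0],[0,0,0,4,0,0],[0,0,0,4,0,0],[0,0,0,0,0,0],[0,0,0,0,0,0]]])

```text
time: 9.62
tcp_pos: [515.7, 110.4, 120.5]
ee_rot: [0.704, 0.067, -0.703, 0.068]
force: [0.6, -0.5, 0.2]
grip_width: 0.126
```

Run:
```python
from h import *
s=telemetry.state();print(s['tcp_pos'],w2e(s['tcp_pos']),s['force'],s['wrist_torque'],s['grip_width'])
R=Ro.from_quat(s['ee_rot']).as_matrix();print('jaw',np.rad2deg(np.arctan2(R[1,1],R[0,1])-YAW))
d=grab('wrist','w11.png')
```

```text
[515.70112609 110.41417315 120.49071516] [-34.00924616  49.40904057 120.49071516] [ 0.59668661 -0.53425787  0.18232312] [-0.23334875  0.12155174  0.0345178 ] 0.12623520389882834
jaw -90.57437291828612
```

View pics/w11.png

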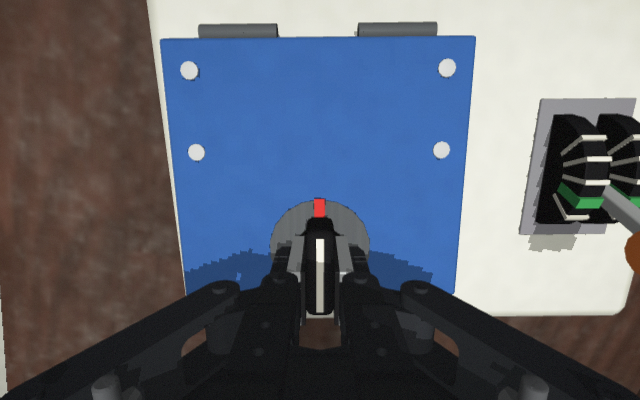

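The slot is in line with the red tick at (320,207), and the lever arm sits at the green mark near (585,203). I'll check that the panel is still proud, dwell, then press.

play_rows(series=[[[0,0,0,0,0,0],[0,0,0,0,0,0],[0,0,0,0,0,0]]])

```text
time: 9.92
tcp_pos: [515.7, 110.4, 120.6]
ee_rot: [0.704, 0.069, -0.703, 0.069]
force: [0.9, -0.0, -1.7]
grip_width: 0.123
```

```bash
cat > pz.py <<'E'
from h import *
def panel(fn=None):
    s=telemetry.state();print(s['time'],w2e(s['tcp_pos']),s['force'].round(2),s['wrist_torque'].round(2))
    R=Ro.from_quat(s['ee_rot']).as_matrix();print('jaw',np.rad2deg(np.arctan2(R[1,1],R[0,1])-YAW), 'tilt',R[:,0])
    d=grab('wrist',fn);P=cloud(d);hsv=cv2.cvtColor(d['color'],cv2.COLOR_RGB2HSV);E=w2e(P);ok=d['depth']>0
    b=ok&(hsv[...,0]>105)&(hsv[...,0]<125)&(hsv[...,1]>150)&(E[...,2]>80)&(E[...,2]<110)
    q=E[b];A=np.c_[q[:,0]-62,q[:,1]-50,np.ones(len(q))];print('panel slope',np.linalg.lstsq(A,q[:,2],rcond=None)[0])
    w=ok&(hsv[...,1]<50)&(hsv[...,2]>150)&(np.abs(E[...,2]-80)<7)&(np.abs(E[...,0])<88)&(np.abs(E[...,1])<128)
    q=E[w];A=np.c_[q[:,0]-62,q[:,1]-50,np.ones(len(q))];print('white slope',np.linalg.lstsq(A,q[:,2],rcond=None)[0])
    o=(hsv[...,0]>=5)&(hsv[...,0]<19)&(hsv[...,1]>140)&(E[...,2]>110)&(np.abs(E[...,0])<60)&(np.abs(E[...,1]+80)<40)
    if o.sum()>20: print('lever',np.percentile(E[o],[2,50,98],0))
E
python3 -c "
from pz import *
panel()"
```

```text
9.9167 [-33.98269689  49.36841114 120.59311697] [ 0.89 -0.03 -1.67] [-0.21  0.16 -0.02]
jaw -90.32852968566186 tilt [ 0.00174342 -0.00101011 -0.99999797]
panel slope [-5.64477622e-02 -9.88439134e-05  8.97311839e+01]
white slope [ 5.39286154e-04 -2.75817430e-03  8.05520780e+01]
lever [[-27.31500955 -70.33287857 129.82702359]
 [-20.8574278  -69.16883272 133.43492259]
 [-13.69395461 -68.07630393 137.11181445]]
```

The panel slope is 0.056 to 0.06, so it's proud, and the slot is in line. Pressing down now.

play_rows(series=[[[0.15,0,0.05,0,0,0],[0.2,0,0.05,0,0,0],[0.2,0,0.05,0,0,0],[0.2,0,0.05,0,0,0]]])

```text
time: 10.3
tcp_pos: [514.8, 110.2, 115.2]
ee_rot: [0.705, 0.07, -0.702, 0.068]
force: [-9.7, -0.3, 18.6]
grip_width: 0.122
```

```bash
python3 -c "
from pz import *
panel()"
```

```text
10.3 [-34.94115639  49.39359085 115.24071371] [-9.68 -0.25 18.64] [ 0.15  1.64 -0.04]
jaw -90.30454709328936 tilt [ 0.00401512  0.0026319  -0.99998848]
panel slope [-3.62843274e-03 -1.77237760e-04  8.97021026e+01]
white slope [ 9.90170324e-04 -3.49274896e-03  8.05027744e+01]
```

play_rows(series=[[[0.2,0,0.1,0,0,0],[0.2,0,0.05,0,0,0],[0.2,0,0,0,0,0],[0.2,0,0,0,0,0]]])

```text
time: 10.68
tcp_pos: [514.7, 110.0, 114.6]
ee_rot: [0.706, 0.073, -0.701, 0.065]
force: [-12.1, -1.2, 30.7]
grip_width: 0.13
```

```bash
python3 -c "
from pz import *
panel('w12.png')
s=telemetry.state();print(s['force'])"
```

```text
10.6833 [-35.10262418  49.21415672 114.56471065] [-12.1   -1.23  30.66] [-0.43  1.93  0.1 ]
jaw -90.33157614311558 tilt [ 0.00636691  0.01253587 -0.99990115]
panel slope [ 1.72430518e-03 -1.66695641e-04  8.97011321e+01]
white slope [ 1.10793985e-03 -3.61429216e-03  8.04999961e+01]
[-10.68290388  -0.7823603   30.39283765]
```

View pics/w12.png

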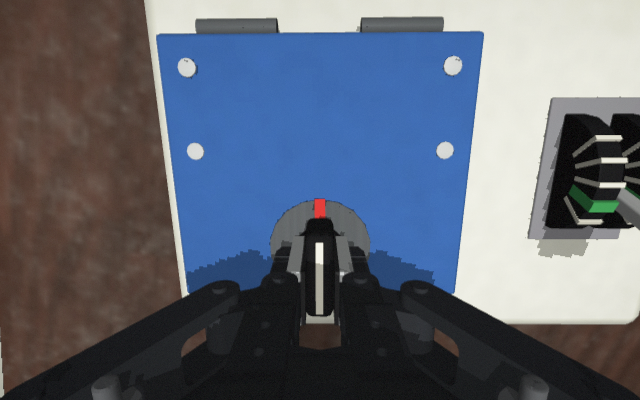

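Panel slope 0.0017 against 0.0011 for the white top, so it's home. The slot is in line at (320,280), and the push is about 30 N. Holding it.

play_rows(series=[[[0.18,0,0,0,0,0],[0.18,0,0,0,0,0],[0.18,0,0,0,0,0],[0.18,0,0,0,0,0],[0.18,0,0,0,0,0],[0.18,0,0,0,0,0],[0.18,0,0,0,0,0],[0.18,0,0,0,0,0]]])

```text
time: 11.4
tcp_pos: [514.6, 109.7, 114.7]
ee_rot: [0.707, 0.08, -0.7, 0.058]
force: [-10.9, -1.5, 27.0]
grip_width: 0.122
```

```bash
python3 -c "
from pz import *
panel('w13.png')
d=grab('scene');cv2.imwrite('pics/s13.png',cv2.resize(d['color'][130:290,150:350,::-1],None,fx=4,fy=3.75,interpolation=cv2.INTER_CUBIC))
s=telemetry.state();print(s['force'],s['time'],s['qd'].round(3))"
```

```text
11.4 [-35.18415276  48.91409382 114.65461272] [-10.89  -1.46  26.96] [-0.75  1.66  0.  ]
jaw -90.27516257771704 tilt [ 0.00644743  0.03178508 -0.99947393]
panel slope [ 1.33031378e-03 -3.09367491e-05  8.97010544e+01]
white slope [ 1.00405061e-03 -3.53691280e-03  8.05192884e+01]
[-11.46709635  -1.04510052  26.90232083] 11.5 [-0.002  0.001 -0.    -0.001  0.003 -0.001 -0.003]
```

View pics/s13.png

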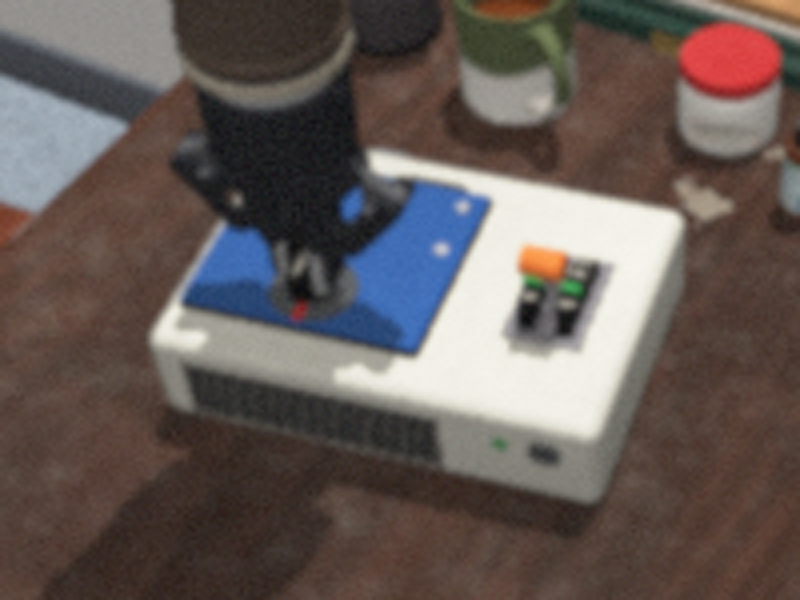

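View pics/w13.png

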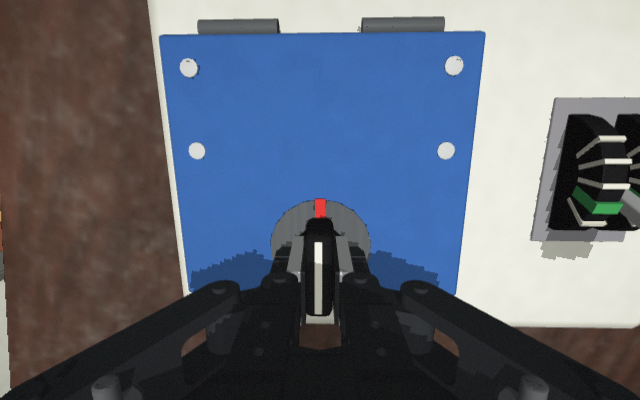

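The scene view shows no gap under the panel's front edge from (185,305) to (415,350), and the lever grip is at the green marks near (543,262). The wrist view shows the slot still in line with the tick. Force is steady at about 27 N, and the arm is still.

```bash
python3 -c "
from h import *
print(hand_in());s=telemetry.state();print(s['time'],s['force'])"
```

```text
the job is handed in; nothing more can be done
None
the job is handed in; nothing more can be done
```

I did all three steps in order and handed the job in at about 11.5 s, with the gripper still holding the panel pressed home. `hand_in()` gives no verdict, so these are my own last checks:

- **Lever:** I dragged the orange grip to the green idle mark. It measured about -0.34 rad after release, against a target of -0.35, and the final pictures still show it at the mark. It first went too far, to about -0.46 rad, so I eased it back while still gripping it.
- **Fastener:** I turned it clockwise from about 0.81 rad until the jaws were within 0.01 rad of square to the red ticks. The panel was still proud then, at a measured slope of about 0.056 rad. The slot still looked in line in the last wrist picture.
- **Panel:** The final measured slope was 0.001 rad, about the same as the extractor's flat top, with no gap visible at the front edge. The push was steady at about 27 N down, and the arm was still.
- **Other things:** The route stayed clear of the bystanders and there was no unexpected contact force. I did not measure their positions again at the end.

Nothing failed. One small oddity: the tool tilted sideways by about 2 degrees while pressing, with no visible effect on the slot or the panel.

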